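Fit the row of filter cells into the lamp bank

TASK

Move the four colour filter cells from the storage block into the lamp modules on the rail, each into the socket of the lamp of its own colour. The sockets are keyed: turn each cell so that its white mark meets the white mark on the socket, and it drops fully home and sits level. Set the cells down gently, never let one fall, and leave the beaker where it stands.

Things in the scene. Friction and masses are not known exactly. Their poses are not given: they have to be found in the camera images.
- filter_blue: Filter cell, blue glass in a black knurled grip ring (48 mm across, z 14 to 36 mm; grip it there, from any side) on a D-shaped barrel (38 mm across, z 0 to 14, foot chamfered 3.5). 70 g. Origin: centre of the underside, z up. The barrel's flat, 12 mm from the axis, is on its own +x side; a white mark 9 mm wide on the ring's top and side stands over the flat.
- filter_green: Filter cell, green glass in a black knurled grip ring (48 mm across, z 14 to 36 mm; grip it there, from any side) on a D-shaped barrel (38 mm across, z 0 to 14, foot chamfered 3.5). 70 g. Origin: centre of the underside, z up. The barrel's flat, 12 mm from the axis, is on its own +x side; a white mark 9 mm wide on the ring's top and side stands over the flat.
- filter_yellow: Filter cell, yellow glass in a black knurled grip ring (48 mm across, z 14 to 36 mm; grip it there, from any side) on a D-shaped barrel (38 mm across, z 0 to 14, foot chamfered 3.5). 70 g. Origin: centre of the underside, z up. The barrel's flat, 12 mm from the axis, is on its own +x side; a white mark 9 mm wide on the ring's top and side stands over the flat.
- filter_red: Filter cell, red glass in a black knurled grip ring (48 mm across, z 14 to 36 mm; grip it there, from any side) on a D-shaped barrel (38 mm across, z 0 to 14, foot chamfered 3.5). 70 g. Origin: centre of the underside, z up. The barrel's flat, 12 mm from the axis, is on its own +x side; a white mark 9 mm wide on the ring's top and side stands over the flat.
- lamp_blue: Fixed dark lamp module 86x72x38 mm; blue bar on its front top edge, blue light in its socket. Origin: centre of its underside, under the socket's axis, 10 mm above the bench. Socket: grey flange, 66 mm across, rim z = 52; D well, floor z = 39 (a cell's underside rests there), bore 42, flat 14 mm from the axis on its own +x side (rear), white mark on the rim over it, mouth chamfered 3 mm.
- lamp_green: Fixed dark lamp module 86x72x38 mm; green bar on its front top edge, green light in its socket. Origin: centre of its underside, under the socket's axis, 10 mm above the bench. Socket: grey flange, 66 mm across, rim z = 52; D well, floor z = 39 (a cell's underside rests there), bore 42, flat 14 mm from the axis on its own +x side (rear), white mark on the rim over it, mouth chamfered 3 mm.
- lamp_yellow: Fixed dark lamp module 86x72x38 mm; yellow bar on its front top edge, yellow light in its socket. Origin: centre of its underside, under the socket's axis, 10 mm above the bench. Socket: grey flange, 66 mm across, rim z = 52; D well, floor z = 39 (a cell's underside rests there), bore 42, flat 14 mm from the axis on its own +x side (rear), white mark on the rim over it, mouth chamfered 3 mm.
- lamp_red: Fixed dark lamp module 86x72x38 mm; red bar on its front top edge, red light in its socket. Origin: centre of its underside, under the socket's axis, 10 mm above the bench. Socket: grey flange, 66 mm across, rim z = 52; D well, floor z = 39 (a cell's underside rests there), bore 42, flat 14 mm from the axis on its own +x side (rear), white mark on the rim over it, mouth chamfered 3 mm.
- block: Fixed slate-blue storage block, 78 x 323 x 34 mm, with a row of four round wells 76 mm apart, 13 mm deep, in which the cells start in any order, turned up to about 50 degrees either way, grip rings clear of the block by 1 mm. Origin: centre of its underside. The lamps stand in a like row 76 mm apart, in any order, on a rail; block and rail may swap sides.
- beaker: Small empty glass beaker, 44 mm across, 55 mm high, standing between the block and the rail; to be left alone. Origin: centre of its underside.
Not all that is in view belongs to the job. What is shaped like the filter_blue but orange or turquoise is not meant. What is shaped like the filter_red but orange is not meant.

How it is judged:
By the outcome, as a careful person would: the job done as asked, in the order asked, and still so for the second after the job is handed in, with the robot touching nothing.
It also fails if it takes over 93 s, if anything falls off the work surface, if the arm or the gripper's body presses on something with over 40 N, if the wrist force passes 120 N, or if a joint passes its speed limit or range.

ROBOT

A 7-joint arm with a two-finger parallel gripper is mounted at the origin on a cart in front of the work surface, level with it; the furniture and walls round the work are solid. World frame = base frame: x ahead of the robot, y to its left, z up, the work surface at z = 0. Lengths are in m, angles in rad, forces in N, time in s.
With the tool pointing down it reaches from about 0.4 to 0.925 m from the base axis. Payload 4.1 kg.
Tool frame: the origin (TCP) lies midway between the tips of the shut fingers; the grasp point (between the pads) lies 19 mm behind it (env.grasp_offset is the distance from the TCP to the grasp point, in m); z points along the fingers, x is the direction in which the jaws open and shut, and the axes are right-handed (so a half turn about z gives the same grasp; the last joint's range is limited). The gripper opens to 85 mm and grips with 20 to 120 N. Pads are 22 mm wide; open, the fingers measure 114 mm over their backs; the gripper's body (76 mm by 85 mm) begins 54 mm behind the grasp point. The pads swing forward as they close: fully open they stand 13 mm farther back than shut.
Start: joints at [-1.297, 0.398, 0.045, 1.537, -0.019, 1.207, -0.051], TCP at [0.237, 0.605, 0.211] pointing down, gripper open.
Joint ranges: [-2.82, 2.82], [-0.49, 2.23], [-1.37, 1.46], [0, 2.46], [-1.36, 4.5], [0.23, 2], [-2.94, 2.94]. Speed limits (rad/s): [2.57, 2.57, 3.14, 3.14, 3.14, 3.14, 3.14].

INTERFACE

Orientations are given as a unit quaternion [w, x, y, z].
In Python, from cell import env, viewer gives the robot as it stands.
- The arm moves only by the tool play_rows, never from a script. Its argument "series" is one flat list of numbers, 6 for each row, row after row: the shift along the tool's x, y, z in m, then the turn, a rotation vector about the tool's x, y, z in degrees. A call has 1 to 12 rows; each row is the pose to reach, as a shift and turn from the pose measured when the call began, along the tool's axes at that moment; what a row does not reach only later rows make up. A row lasts 1/8 s, in which the tool goes at most 62.5 mm and 10.7 degrees, less where a joint would pass 70% of its speed; a pose out of reach is approached as far as the arm can. A call with a gripper value outside its range is refused whole. "grip" is the opening, from 0 (shut) to 1 (fully open), set as the call begins (left out, the last holds). The fingers move at their own pace and stop on an object; "grip_force" is the grip in N (left out, the last holds). Time passes only in rows, so rows that repeat a pose let the fingers close. It gives the time, the measured TCP pose, the force and the opening at its end, in the units of the state.
- env.get_obs(): the state, without advancing time (a new reading comes with each control period).
- viewer.snapshot(name): name is "scene" or "top" or "wrist"; returns a dict with "image" (480x640x3 uint8, blue, green, red), "range_z" (480x640 float32, m along the optical axis (not along the pixel's ray), 0 where there is no reading), "camera_matrix" (3x3 intrinsics, pixels), "dist" ([k1, k2, p1, p2, k3] as OpenCV has them; the pictures are not rectified), "R" (3x3) and "t" (3): a world point X has camera coordinates R X + t. Camera axes: x right, y down, z forward; pixel columns grow to the right and rows downward; lengths in m; the calibration is good to about 2 mm. A picture is of the moment at which its call begins.
- env.close_job(): hands the job in, once; it reports no verdict.
The state is a dict: "t": time; "q": joint angles; "dq": joint speeds; "joint_torque": joint torques, N m; "eef_pos": TCP position; "eef_rot": TCP orientation; "force": force on the tool from outside, world axes, zero at the start; "wrist_torque": the same for the moment, N m; "opening": opening from 0.0 (shut) to 1.0 (fully open).
Only numpy, scipy, OpenCV 4.12 (cv2) and the standard library are available. Lean on these libraries where they do the work, as an engineer would, in place of code of your own. Each camera call takes 0.05 s, during which the arm holds its last target.

## Working session

There is one attempt and no reset: what is moved stays moved. The work goes in short steps, Python scripts to look and compute and a tool call to move; the robot and the scene stay as the last step left them, time stands still between calls to the robot, and variables do not carry over. Pictures are saved under pics/ and viewed, and the job is handed in when it is done.

Besides the shell and the picture viewer there is one more tool, called by a JSON object that holds its "api" and its "payload". play_rows: Moves the arm, as the interface text tells. Its arguments: {"type":"object","properties":{"series":{"type":"array","items":{"type":"number"}},"grip":{"type":"number"},"grip_force":{"type":"number"}},"required":["series"]}

```bash
ls; mkdir -p pics; python3 - <<'E'
from cell import env, viewer
import cv2,numpy as np
o=env.get_obs(); print({k:np.round(v,3) for k,v in o.items()}, env.grasp_offset)
for n in("scene","top","wrist"):
    s=viewer.snapshot(n); cv2.imwrite(f"pics/{n}0.png",s["image"]); np.savez(f"{n}0.npz",**s)
    print(n,s["camera_matrix"].round(1).tolist(),np.round(s["dist"],3),(-s["R"].T@s["t"]).round(3))
E
```

```text
pics
{'t': np.float64(0.0), 'q': array([-1.297,  0.399,  0.045,  1.538, -0.019,  1.207, -0.051]), 'dq': array([ 0.   ,  0.001,  0.   , -0.001,  0.001, -0.001,  0.   ]), 'joint_torque': array([-0.0000e+00, -4.7511e+01,  1.3650e+00, -2.5422e+01,  1.2000e-02,
        9.0000e-03,  0.0000e+00]), 'eef_pos': array([0.236, 0.605, 0.21 ]), 'eef_rot': array([ 0.001,  0.826,  0.564, -0.001]), 'force': array([0.369, 0.156, 0.653]), 'wrist_torque': array([ 0.01 , -0.034, -0.012]), 'opening': np.float64(1.001)} 0.0187
scene [[508.8, 0.0, 317.2], [0.0, 508.8, 244.3], [0.0, 0.0, 1.0]] [-0.003  0.     0.     0.     0.   ] [-0.009 -0.455  0.942]
top [[539.1, 0.0, 313.4], [0.0, 539.1, 241.2], [0.0, 0.0, 1.0]] [0.005 0.    0.    0.    0.   ] [ 0.468 -0.014  1.104]
wrist [[381.4, 0.0, 321.0], [0.0, 381.4, 234.4], [0.0, 0.0, 1.0]] [-0.078  0.     0.     0.     0.   ] [0.159 0.635 0.373]
```

View pics/scene0.png

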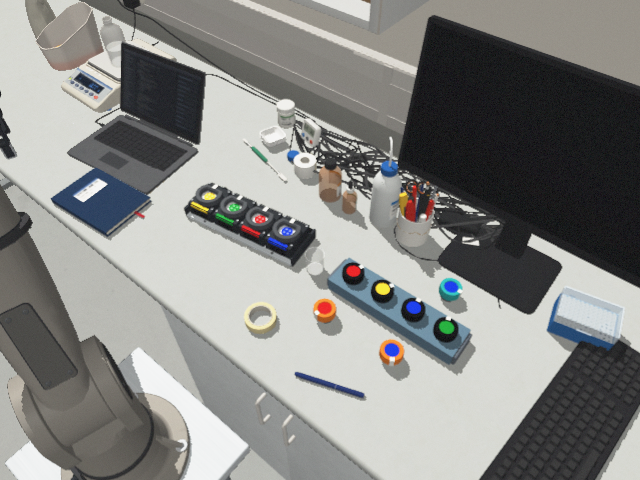

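View pics/top0.png

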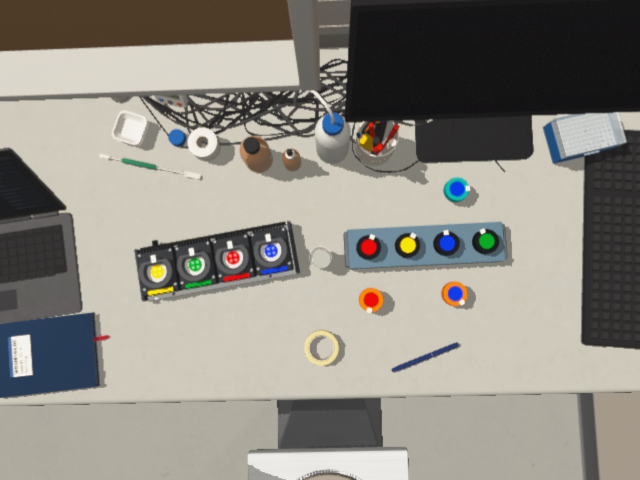

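View pics/wrist0.png

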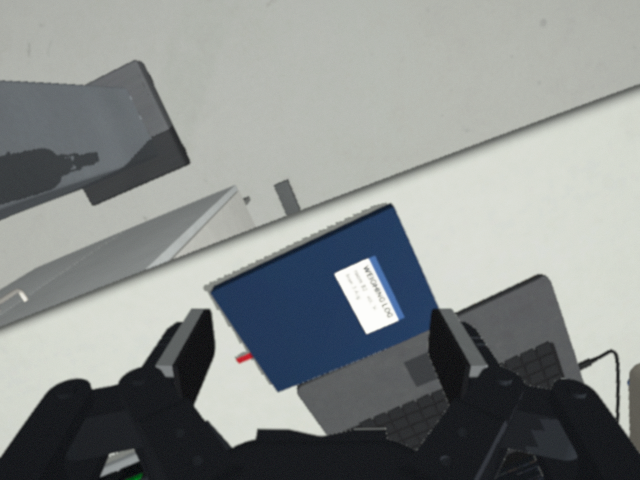

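Top view (up = +x, right = −y). Things that could be taken for the cells:
- **In the block:** red (369,247), yellow (408,245), blue (447,243), green (487,241). These are the ones I want.
- **Decoys:** turquoise-ringed blue (457,189), orange-ringed red (371,299), orange-ringed blue (455,294).
- **Lamps:** yellow (157,271), green (195,265), red (233,258), blue (271,251).
- **Beaker:** (321,258).

Next is the close crop.

```bash
python3 - <<'E'
import cv2,numpy as np
s=np.load("top0.npz"); im=s["image"]
a=cv2.resize(im[215:275,345:511],None,fx=4.8,fy=4.8,interpolation=cv2.INTER_CUBIC)
b=cv2.resize(im[220:302,135:301],None,fx=4.8,fy=4.8,interpolation=cv2.INTER_CUBIC)[:300]
cv2.imwrite("pics/crop1.png",np.vstack([a,b])[:600])
K,R,t=s["camera_matrix"],s["R"],s["t"]
def w(u,v,z):
    p=cv2.undistortPoints(np.array([[[u,v]]],float),K,s["dist"])[0,0]
    d=R.T@np.array([p[0],p[1],1]); c=-R.T@t; return c+d*(z-c[2])/d[2]
for n,u,v,z in [("r",369,247,.057),("y",408,245,.057),("b",447,243,.057),("g",487,241,.057),("LY",157,271,.06),("LG",195,265,.06),("LR",233,258,.06),("LB",271,251,.06),("beak",321,258,.05)]:
    print(n,w(u,v,z).round(4), "depth z:", s["range_z"][v,u])
E
```

```text
r [ 0.5507 -0.0952  0.057 ] depth z: 1.0496042
y [ 0.5524 -0.1708  0.057 ] depth z: 1.0473192
b [ 0.5541 -0.2461  0.057 ] depth z: 1.0503564
g [ 0.5557 -0.323   0.057 ] depth z: 1.0446999
LY [0.5157 0.3192 0.06  ] depth z: 1.0657985
LG [0.5253 0.2445 0.06  ] depth z: 1.0564884
LR [0.5368 0.17   0.06  ] depth z: 1.0632411
LB [0.5483 0.0955 0.06  ] depth z: 1.0576053
beak [ 0.5324 -0.0013  0.05  ] depth z: 1.1031058
```

View pics/crop1.png

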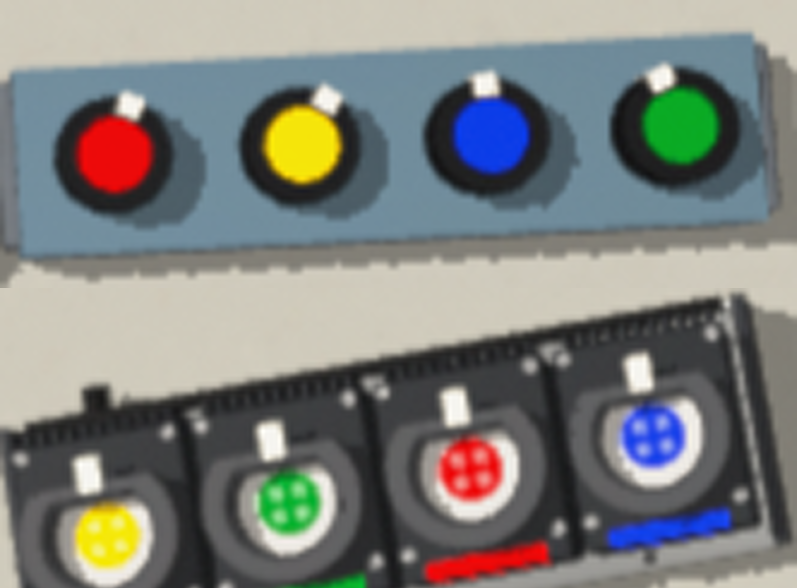

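```bash
cat > h.py <<'E'
from cell import env, viewer
import cv2,numpy as np
from scipy.spatial.transform import Rotation as Ro
def cur():
    o=env.get_obs(); q=o["eef_rot"]; return np.array(o["eef_pos"]),Ro.from_quat([q[1],q[2],q[3],q[0]]),o
def tgt(yaw):  # tool x at world yaw deg, z down
    c,s=np.cos(np.radians(yaw)),np.sin(np.radians(yaw))
    return Ro.from_matrix(np.array([[c,s,0],[s,-c,0],[0,0,-1]]))
def go(*wps):
    "wps: (x,y,z,yaw)"
    p,r,o=cur(); print("now",p.round(4),"yaw",np.degrees(np.arctan2(*r.as_matrix()[[1,0],0])).round(1),"t",round(float(o["t"]),2),"F",o["force"].round(1),"op",round(float(o["opening"]),3))
    for x,y,z,yaw in wps:
        d=r.inv().apply(np.array([x,y,z])-p); rv=(r.inv()*tgt(yaw)).as_rotvec(degrees=True)
        dist=np.linalg.norm(np.array([x,y,z])-p)
        print((x,y,z,yaw),"row",d.round(4).tolist(),rv.round(2).tolist(),"minrows",round(dist/.0625,1),round(np.linalg.norm(rv)/10.7,1))
def snap(name,fn):
    s=viewer.snapshot(name); cv2.imwrite(f"pics/{fn}.png",s["image"]); np.savez(f"{fn}.npz",**s); return s
def w(s,u,v,z):
    R,t=s["R"],s["t"]
    p=cv2.undistortPoints(np.array([[[u,v]]],float),s["camera_matrix"],s["dist"])[0,0]
    d=R.T@np.array([p[0],p[1],1]); c=-R.T@t; return c+d*(z-c[2])/d[2]
E
python3 -c "
from h import *
go((.53,.124,.25,8))"
```

```text
now [0.2365 0.6049 0.2098] yaw 68.6 t 0.15 F [ 1.2 -0.5  0.1] op 0.997
(0.53, 0.124, 0.25, 8) row [-0.3411, 0.4484, -0.0397] [0.05, 0.07, 60.65] minrows 9.0 5.7
```

{"api": "play_rows", "payload": {"series": [-0.04,0.05,-0.02,0,0,7,-0.085,0.11,-0.04,0,0,15,-0.12,0.16,-0.04,0,0,22,-0.155,0.205,-0.04,0,0,28,-0.19,0.25,-0.04,0,0,34,-0.225,0.295,-0.04,0,0,40,-0.26,0.34,-0.04,0,0,46,-0.29,0.385,-0.04,0,0,52,-0.32,0.42,-0.04,0,0,57,-0.341,0.448,-0.04,0,0,60.6,-0.341,0.448,-0.04,0,0,60.6,-0.341,0.448,-0.04,0,0,60.6], "grip": 1}}

```text
t: 1.65
eef_pos: [0.5291, 0.1251, 0.25]
eef_rot: [0.0, 0.997, 0.071, -0.001]
force: [0.0, 0.1, -0.3]
opening: 0.998
```

```bash
python3 -c "
from h import *
snap('wrist','w1')
go((.55,-.29,.25,1))"
```

```text
now [0.5289 0.1257 0.2501] yaw 8.2 t 1.7 F [ 0.3 -0.6 -0.6] op 1.001
(0.55, -0.29, 0.25, 1) row [-0.0383, 0.4144, 0.0004] [0.04, 0.08, 7.18] minrows 6.7 0.7
```

View pics/w1.png

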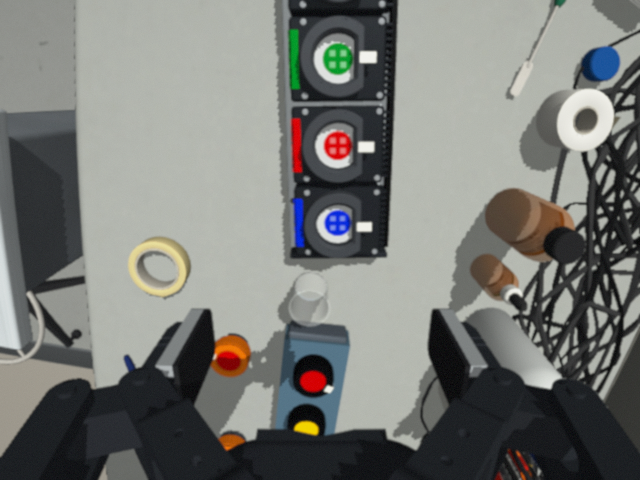

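The wrist view shows the green (338,57), red (338,146) and blue (338,223) sockets, with marks to the right (rear). The red cell is at (314,380). Next, a look at the block.

{"api": "play_rows", "payload": {"series": [-0.004,0.04,0,0,0,1,-0.009,0.1,0,0,0,2,-0.015,0.16,0,0,0,3,-0.02,0.215,0,0,0,5,-0.024,0.265,0,0,0,6,-0.028,0.305,0,0,0,7.2,-0.03,0.325,0,0,0,7.2,-0.03,0.325,0,0,0,7.2]}}

```text
t: 2.7
eef_pos: [0.5453, -0.2006, 0.2501]
eef_rot: [0.0, 1.0, 0.008, -0.001]
force: [-0.3, 0.5, -0.8]
opening: 1.003
```

```bash
python3 -c "
from h import *
s=snap('wrist','w2')
go((.55,-.29,.25,1))
a=np.load('w1.npz')['image'][0:280,260:420]
cv2.imwrite('pics/c1.png',cv2.resize(a.transpose(1,0,2)[::-1],None,fx=2.8,fy=2.8,interpolation=cv2.INTER_CUBIC))
"
```

```text
now [ 0.5457 -0.1989  0.25  ] yaw 1.1 t 2.75 F [-0.  -0.2 -0.3] op 1.001
(0.55, -0.29, 0.25, 1) row [0.0026, 0.0912, 0.0] [-0.02, 0.1, 0.05] minrows 1.5 0.0
```

View pics/w2.png

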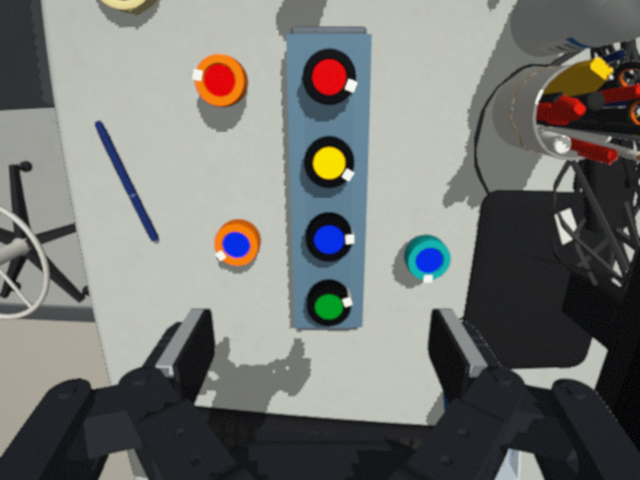

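View pics/c1.png

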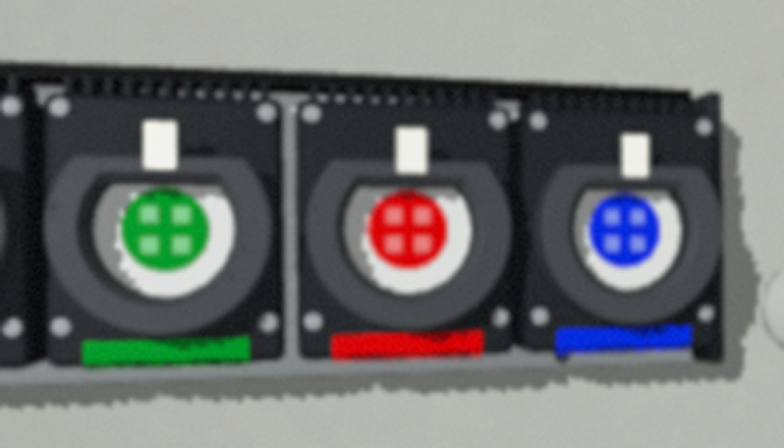

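```bash
cat > meas.py <<'E'
from h import *
def masks(im):
    h=cv2.cvtColor(im,cv2.COLOR_BGR2HSV); H,S,V=cv2.split(h)
    st=(S>170)&(V>90)
    return {"red":st&((H<6)|(H>174)),"yellow":st&(H>24)&(H<33),"green":st&(H>50)&(H<75),"blue":st&(H>108)&(H<128),"white":(S<40)&(V>215)}
def blob(im,col,u,v,rad):
    m=masks(im)[col].astype(np.uint8); n,l,st,c=cv2.connectedComponentsWithStats(m,connectivity=8)
    k=[i for i in range(1,n) if np.hypot(*(c[i]-[u,v]))<rad and st[i,4]>8]
    if not k: return None
    k=max(k,key=lambda i:st[i,4]); return c[k],st[k,4]
E
cat > m1.py <<'E'
from meas import *
def load(f): return dict(np.load(f+".npz"))
W1,W2,T=load("w1"),load("w2"),load("top0")
print("cells")
for s,nm,L in ((W2,"w",[("red",329,76,351,87),("yellow",329,163,348,175),("blue",329,240,349,239),("green",329,306,347,302)]),
            (T,"t",[("red",369,247,372,237),("yellow",408,245,413,236),("blue",447,243,446,232),("green",487,241,482,231)])):
    for c,u,v,mu,mv in L:
        b=blob(s["image"],c,u,v,8); m=blob(s["image"],"white",mu,mv,6)
        p=w(s,*b[0],.057); q=w(s,*m[0],.057) if m else p*0; d=q-p
        print(nm,c,p[:2].round(4),b[1],"mark r",np.hypot(d[0],d[1]).round(4),"yaw",np.degrees(np.arctan2(d[1],d[0])).round(1), m and m[1])
print("lamps")
for s,nm,L in ((W1,"w",[("green",338,57,368,57),("red",338,146,367,147),("blue",338,223,364,227)]),
            (T,"t",[("yellow",157,271,154,254),("green",195,265,192,247),("red",233,258,230,240),("blue",271,251,268,232)])):
    for c,u,v,mu,mv in L:
        b=blob(s["image"],c,u,v,8); m=blob(s["image"],"white",mu,mv,5)
        p=w(s,*b[0],.049); q=w(s,*m[0],.062) if m else p*0; d=q-p
        print(nm,c,p[:2].round(4),b[1],"mark r",np.hypot(d[0],d[1]).round(4),"yaw",np.degrees(np.arctan2(d[1],d[0])).round(1), m and m[1], q[:2].round(4))
E
python3 m1.py
```

```text
cells
w red [ 0.5496 -0.0933] 1016 mark r 0.0209 yaw -19.2 90
w yellow [ 0.5512 -0.1687] 728 mark r 0.0212 yaw -30.9 71
w blue [ 0.5529 -0.2443] 727 mark r 0.0208 yaw 2.3 63
w green [ 0.5545 -0.3198] 555 mark r 0.0204 yaw 17.3 52
t red [ 0.5515 -0.094 ] 208 mark r 0.0209 yaw -20.0 17
t yellow [ 0.553 -0.17 ] 170 mark r 0.0211 yaw -30.5 17
t blue [ 0.5545 -0.2456] 210 mark r 0.0208 yaw 3.6 17
t green [ 0.5561 -0.3217] 195 mark r 0.0205 yaw 17.9 17
lamps
w green [0.5256 0.249 ] 436 mark r 0.0249 yaw 8.7 159 [0.5502 0.2527]
w red [0.5372 0.1739] 424 mark r 0.0247 yaw 8.0 120 [0.5616 0.1773]
w blue [0.5489 0.0988] 363 mark r 0.025 yaw 8.1 104 [0.5737 0.1023]
t yellow [0.5157 0.3231] 107 mark r 0.0247 yaw 7.8 28 [0.5402 0.3265]
t green [0.5279 0.2482] 61 mark r 0.0242 yaw 7.9 28 [0.5519 0.2515]
t red [0.5387 0.1728] 90 mark r 0.0252 yaw 8.1 26 [0.5637 0.1763]
t blue [0.5504 0.098 ] 77 mark r 0.5591 yaw -169.9 None [0. 0.]
```

```bash
python3 -c "
from h import *
go((.5553,-.3208,.09,9.4),(.5553,-.3208,.036,9.4))"
```

```text
now [ 0.5457 -0.1989  0.25  ] yaw 1.1 t 2.75 F [-0.  -0.2 -0.3] op 1.001
(0.5553, -0.3208, 0.09, 9.4) row [0.0076, 0.1222, 0.16] [-0.03, 0.1, -8.35] minrows 3.2 0.8
(0.5553, -0.3208, 0.036, 9.4) row [0.0077, 0.1222, 0.214] [-0.03, 0.1, -8.35] minrows 3.9 0.8
```

{"api": "play_rows", "payload": {"series": [0.003,0.04,0.02,0,0,-3,0.006,0.09,0.05,0,0,-6,0.0076,0.122,0.09,0,0,-8.4,0.0076,0.122,0.13,0,0,-8.4,0.0076,0.122,0.16,0,0,-8.4,0.0076,0.122,0.18,0,0,-8.4,0.0076,0.122,0.197,0,0,-8.4,0.0076,0.122,0.208,0,0,-8.4,0.0076,0.122,0.214,0,0,-8.4,0.0076,0.122,0.214,0,0,-8.4,0.0076,0.122,0.214,0,0,-8.4]}}

```text
t: 4.12
eef_pos: [0.5557, -0.3211, 0.0367]
eef_rot: [0.0, 0.997, 0.082, -0.0]
force: [0.6, -0.2, 0.1]
opening: 0.998
```

{"api": "play_rows", "payload": {"series": [0,0,0,0,0,0,0,0,0,0,0,0,0,0,0,0,0,0,0,0,0,0,0,0,0,0,0,0,0,0], "grip": 0.4, "grip_force": 30}}

```text
t: 4.75
eef_pos: [0.5556, -0.3211, 0.0367]
eef_rot: [0.0, 0.997, 0.082, -0.0]
force: [0.6, 0.1, -0.5]
opening: 0.398
```

```bash
python3 -c "
from h import *
go((.5553,-.3208,.036,9.4))
snap('wrist','w3');snap('scene','s3')"
```

```text
now [ 0.5556 -0.3211  0.0367] yaw 9.4 t 4.75 F [ 0.6  0.1 -0.5] op 0.398
(0.5553, -0.3208, 0.036, 9.4) row [-0.0003, -0.0003, 0.0007] [0.01, 0.04, 0.04] minrows 0.0 0.0
```

View pics/w3.png

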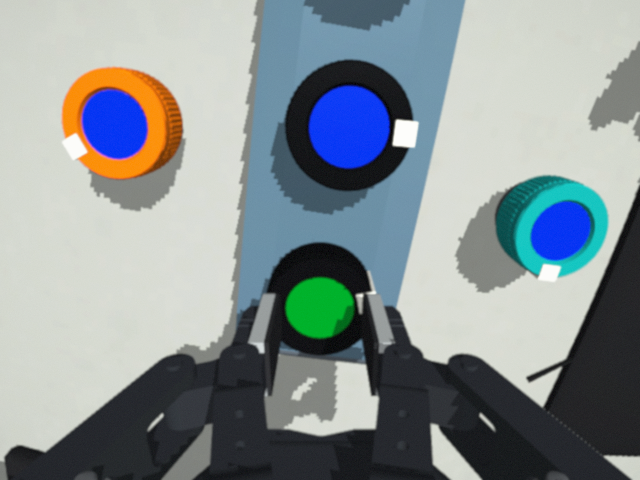

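{"api": "play_rows", "payload": {"series": [0,0,0,0,0,0,0,0,0,0,0,0,0,0,0,0,0,0], "grip": 0, "grip_force": 30}}

```text
t: 5.22
eef_pos: [0.5556, -0.321, 0.0368]
eef_rot: [0.0, 0.997, 0.083, -0.0]
force: [0.2, -0.3, 0.0]
opening: -0.006
```

```bash
python3 -c "
from h import *
go((.5553,-.3208,.036,9.4))
snap('wrist','w4')"
```

```text
now [ 0.5556 -0.321   0.0368] yaw 9.5 t 5.22 F [ 0.2 -0.3  0. ] op -0.006
(0.5553, -0.3208, 0.036, 9.4) row [-0.0002, -0.0003, 0.0008] [0.01, 0.05, 0.07] minrows 0.0 0.0
```

View pics/w4.png

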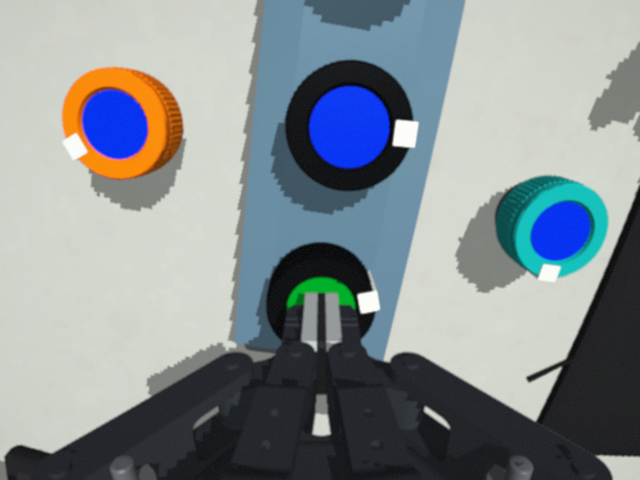

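```bash
python3 -c "
from h import *
p,r,o=cur()
s=dict(np.load('w4.npz'))
for P in (p,p+np.array([0,0,.0187]),np.array([.5553,-.3208,.057])):
    print(P.round(3),cv2.projectPoints(P[None],cv2.Rodrigues(s['R'])[0],s['t'],s['camera_matrix'],s['dist'])[0].ravel().round(1))
c=-s['R'].T@s['t']; print('cam',c.round(3))
def xyz(u,v):
    z=s['range_z'][v,u]; q=cv2.undistortPoints(np.array([[[u,v]]],float),s['camera_matrix'],s['dist'])[0,0]; return (s['R'].T@(np.array([q[0],q[1],1])*z-s['t'])).round(4)
for u,v in ((312,300),(332,300),(312,320),(312,340),(332,340),(300,290),(320,283),(350,130),(320,255),(300,20),(270,200)): print(u,v,xyz(u,v))
print(o['joint_torque'].round(1))
snap('scene','s4'); a=np.load('s4.npz')['image'][220:370,310:510]; cv2.imwrite('pics/s4c.png',cv2.resize(a,None,fx=4,fy=4))
"
```

```text
[ 0.555 -0.321  0.036] [320.6 288.5]
[ 0.555 -0.321  0.055] [320.5 308.4]
[ 0.555 -0.321  0.057] [321.3 310.2]
cam [ 0.542 -0.239  0.2  ]
312 300 [ 0.55   -0.3112  0.0669]
332 300 [ 0.5577 -0.3098  0.0672]
312 320 [ 0.5503 -0.311   0.0819]
312 340 [ 0.5505 -0.3101  0.0953]
332 340 [ 0.5569 -0.3094  0.0949]
300 290 [ 0.545  -0.3141  0.0545]
320 283 [ 0.5528 -0.309   0.0555]
350 130 [ 0.5535 -0.2459  0.0551]
320 255 [ 0.5509 -0.2975  0.0529]
300 20 [ 0.528  -0.2083  0.0343]
270 200 [ 0.5257 -0.2827  0.0338]
[ -0.2 -48.6   9.6 -20.    0.   -0.    0. ]
```

View pics/s4c.png

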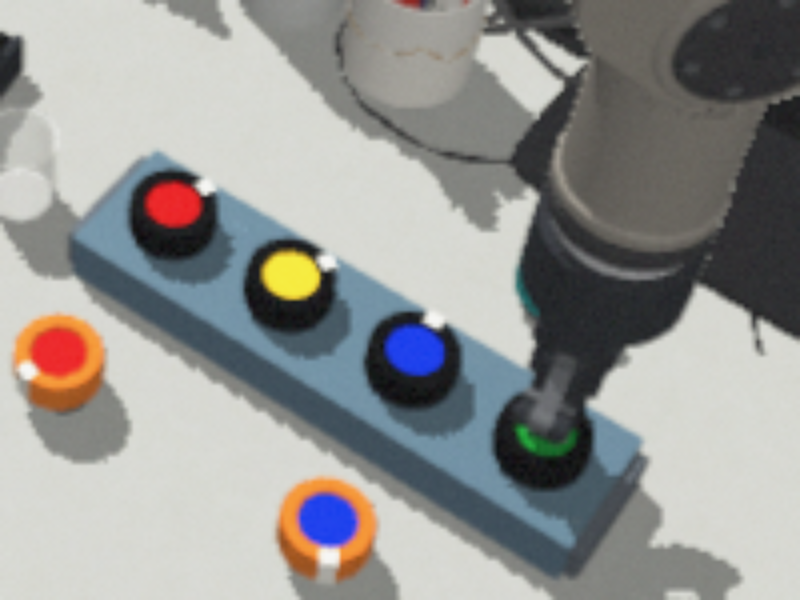

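```bash
python3 -c "
from h import *
def X(s):
    v,u=np.mgrid[0:480,0:640]; q=cv2.undistortPoints(np.stack([u,v],-1).reshape(-1,1,2).astype(float),s['camera_matrix'],s['dist']).reshape(480,640,2)
    z=s['range_z']; P=np.dstack([q[...,0]*z,q[...,1]*z,z])-s['t']; return P@s['R']
for f,uu in (('w4',(308,314,328,334)),('w3',(262,270,372,380)),('w2',(185,205,440,455)),):
    s=dict(np.load(f+'.npz')); P=X(s)
    for u in uu:
        print(f,u,[(v,*P[v,u].round(3)) for v in range(284,330,3)] )
" | cut -c1-1200
python3 -c "
import cv2
a=cv2.imread('pics/w3.png')[270:400,240:410];cv2.imwrite('pics/w3c.png',cv2.resize(a,None,fx=4,fy=4))"
```

```text
w4 308 [(284, np.float64(0.548), np.float64(-0.311), np.float64(0.055)), (287, np.float64(0.548), np.float64(-0.312), np.float64(0.055)), (290, np.float64(0.548), np.float64(-0.313), np.float64(0.055)), (293, np.float64(0.548), np.float64(-0.311), np.float64(0.061)), (296, np.float64(0.548), np.float64(-0.311), np.float64(0.064)), (299, np.float64(0.548), np.float64(-0.311), np.float64(0.067)), (302, np.float64(0.548), np.float64(-0.311), np.float64(0.069)), (305, np.float64(0.549), np.float64(-0.311), np.float64(0.071)), (308, np.float64(0.549), np.float64(-0.311), np.float64(0.074)), (311, np.float64(0.549), np.float64(-0.311), np.float64(0.076)), (314, np.float64(0.549), np.float64(-0.311), np.float64(0.078)), (317, np.float64(0.549), np.float64(-0.311), np.float64(0.081)), (320, np.float64(0.549), np.float64(-0.311), np.float64(0.082)), (323, np.float64(0.549), np.float64(-0.311), np.float64(0.084)), (326, np.float64(0.549), np.float64(-0.312), np.float64(0.085)), (329, np.float64(0.549), np.float64(-0.31), np.float64(0.089))]
w4 314 [(284, np.float64(0.55), np.float64(-0.31), np
[... 10719 characters left out ...]
 np.float64(0.712), np.float64(-0.34), np.float64(-0.0)), (302, np.float64(0.712), np.float64(-0.344), np.float64(0.0)), (305, np.float64(0.713), np.float64(-0.349), np.float64(-0.0)), (308, np.float64(0.713), np.float64(-0.353), np.float64(0.0)), (311, np.float64(0.715), np.float64(-0.358), np.float64(-0.001)), (314, np.float64(0.594), np.float64(-0.189), np.float64(0.291)), (317, np.float64(0.594), np.float64(-0.189), np.float64(0.293)), (320, np.float64(0.593), np.float64(-0.189), np.float64(0.295)), (323, np.float64(0.592), np.float64(-0.189), np.float64(0.297)), (326, np.float64(0.591), np.float64(-0.189), np.float64(0.3)), (329, np.float64(0.59), np.float64(-0.188), np.float64(0.303))]
```

View pics/w3c.png

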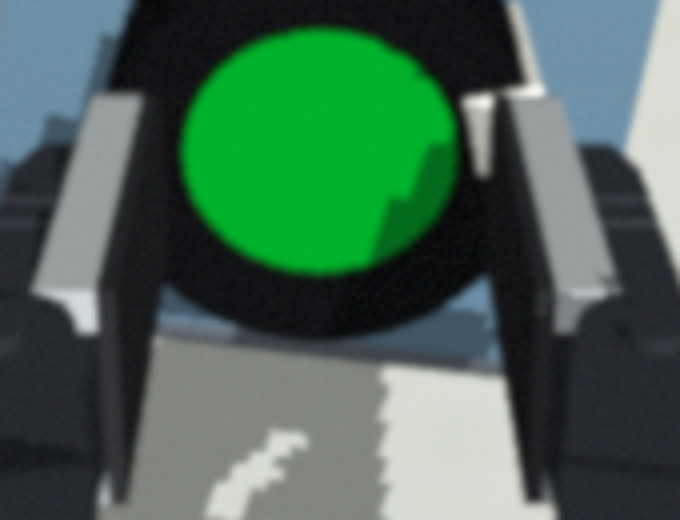

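The fingers shut above the ring. Depth shows the real tips about 24 mm behind the reported TCP when shut, and 37 mm when open. Nothing was touched. I'll open, go lower with this offset and grip again.

{"api": "play_rows", "payload": {"series": [0,0,0,0,0,0,0,0,0,0,0,0,0,0,0,0,0,0,0,0,0,0,0,0,0,0,0.006,0,0,0,0,0,0.014,0,0,0,0,0,0.02,0,0,0,0,0,0.024,0,0,0,0,0,0.024,0,0,0], "grip": 0.85}}

```text
t: 6.45
eef_pos: [0.5547, -0.3209, 0.012]
eef_rot: [-0.0, 0.997, 0.082, -0.001]
force: [-0.3, -0.3, -0.4]
opening: 0.848
```

{"api": "play_rows", "payload": {"series": [0,0,0,0,0,0,0,0,0,0,0,0,0,0,0,0,0,0,0,0,0,0,0,0,0,0,0,0,0,0], "grip": 0, "grip_force": 30}}

```text
t: 7.08
eef_pos: [0.555, -0.3212, 0.0124]
eef_rot: [-0.0, 0.997, 0.082, -0.001]
force: [-0.4, -0.8, 2.2]
opening: 0.548
```

```bash
python3 -c "
from h import *
snap('wrist','w5')
go((.5553,-.3208,.013,9.4))
"
```

```text
now [ 0.555  -0.3212  0.0124] yaw 9.4 t 7.12 F [0.  0.4 2.4] op 0.554
(0.5553, -0.3208, 0.013, 9.4) row [0.0004, -0.0003, -0.0006] [-0.01, 0.09, 0.02] minrows 0.0 0.0
```

View pics/w5.png

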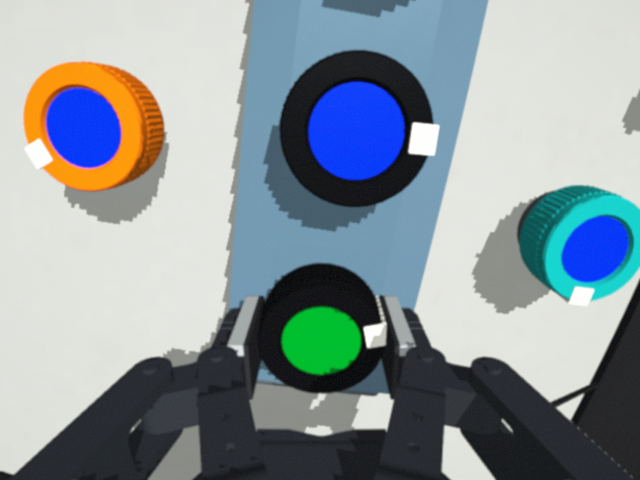

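```bash
python3 -c "
from h import *
go((.555,-.3212,.12,9.4),(.54,0,.12,5),(.5267,.2486,.12,.3),(.5267,.2486,.068,.3))
"
```

```text
now [ 0.555  -0.3212  0.0124] yaw 9.4 t 7.12 F [0.  0.4 2.4] op 0.554
(0.555, -0.3212, 0.12, 9.4) row [-0.0002, 0.0, -0.1076] [-0.01, 0.09, 0.02] minrows 1.7 0.0
(0.54, 0, 0.12, 5) row [0.0376, -0.3193, -0.1076] [-0.01, 0.09, 4.42] minrows 5.4 0.4
(0.5267, 0.2486, 0.12, 0.3) row [0.0652, -0.5667, -0.1076] [-0.0, 0.09, 9.12] minrows 9.3 0.9
(0.5267, 0.2486, 0.068, 0.3) row [0.0652, -0.5667, -0.0556] [-0.0, 0.09, 9.12] minrows 9.2 0.9
```

{"api": "play_rows", "payload": {"series": [0,0,-0.01,0,0,0,0,0,-0.03,0,0,0,0,0,-0.06,0,0,0,0.002,-0.015,-0.09,0,0,0,0.006,-0.05,-0.105,0,0,1,0.0115,-0.1,-0.1076,0,0,2,0.0175,-0.155,-0.1076,0,0,3,0.024,-0.21,-0.1076,0,0,4,0.0305,-0.265,-0.1076,0,0,5,0.037,-0.32,-0.1076,0,0,5.5,0.043,-0.375,-0.1076,0,0,6.5,0.05,-0.43,-0.1076,0,0,7.5], "grip_force": 40}}

```text
t: 8.62
eef_pos: [0.5342, 0.1129, 0.1214]
eef_rot: [-0.0, 1.0, 0.016, 0.0]
force: [0.4, 1.0, -0.7]
opening: 0.549
```

```bash
python3 -c "
from h import *
go((.5267,.2486,.12,.3),(.5267,.2486,.068,.3))
"
```

```text
now [0.5342 0.1129 0.1214] yaw 1.9 t 8.62 F [ 0.4  1.  -0.7] op 0.549
(0.5267, 0.2486, 0.12, 0.3) row [-0.0031, -0.1359, 0.0015] [-0.05, -0.01, 1.56] minrows 2.2 0.1
(0.5267, 0.2486, 0.068, 0.3) row [-0.0031, -0.1358, 0.0535] [-0.05, -0.01, 1.56] minrows 2.3 0.1
```

{"api": "play_rows", "payload": {"series": [-0.001,-0.05,0,0,0,0.5,-0.002,-0.095,0.001,0,0,1,-0.003,-0.125,0.005,0,0,1.5,-0.0031,-0.136,0.02,0,0,1.6,-0.0031,-0.136,0.038,0,0,1.6,-0.0031,-0.136,0.049,0,0,1.6,-0.0031,-0.136,0.0535,0,0,1.6,-0.0031,-0.136,0.0535,0,0,1.6]}}

```text
t: 9.62
eef_pos: [0.5268, 0.2477, 0.0678]
eef_rot: [-0.0, 1.0, 0.001, -0.0]
force: [0.1, -0.9, -0.3]
opening: 0.55
```

```bash
python3 -c "
from h import *
snap('wrist','w6'); s=snap('top','t6')
go((.5267,.2486,.068,.3),(.5267,.2486,.0404,.3))
"
```

```text
now [0.5272 0.2484 0.0685] yaw 0.2 t 9.72 F [-0.3  0.4 -0.1] op 0.55
(0.5267, 0.2486, 0.068, 0.3) row [-0.0005, -0.0002, 0.0005] [-0.07, -0.05, -0.08] minrows 0.0 0.0
(0.5267, 0.2486, 0.0404, 0.3) row [-0.0006, -0.0002, 0.0281] [-0.07, -0.05, -0.08] minrows 0.4 0.0
```

View pics/w6.png

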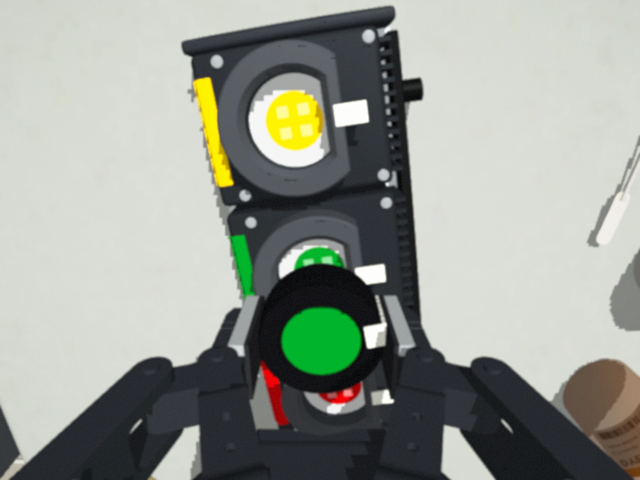

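```bash
python3 -c "
from meas import *
s=dict(np.load('w6.npz'));im=s['image']
b=blob(im,'yellow',294,120,12);m=blob(im,'white',351,112,6);p=w(s,*b[0],.049);q=w(s,*m[0],.062);d=q-p
print('LY',p.round(4),q.round(4),np.degrees(np.arctan2(d[1],d[0])))
m2=blob(im,'white',370,274,6);q2=w(s,*m2[0],.062);print('LG mark',q2.round(4),'row yaw',np.degrees(np.arctan2(*(q-q2)[:2]))*-1)
b=blob(im,'green',321,340,10);m=blob(im,'white',374,335,8);p=w(s,*b[0],.1125);q=w(s,*m[0],.1135);d=q-p
print('cell',p.round(4),q.round(4),np.degrees(np.arctan2(d[1],d[0])),np.hypot(*d[:2]))
"
```

```text
LY [0.5137 0.3242 0.049 ] [0.5387 0.3277 0.062 ] 8.152712942767216
LG mark [0.5511 0.2531 0.062 ] row yaw 9.389226196341863
cell [0.5264 0.2495 0.1125] [0.5452 0.2531 0.1135] 10.867343497671964 0.019112954796999856
```

{"api": "play_rows", "payload": {"series": [-0.0005,0,0.006,0,0,0.5,-0.0005,0,0.011,0,0,0.5,-0.0005,0,0.015,0,0,0.5,-0.0005,0,0.018,0,0,0.5,-0.0005,0,0.021,0,0,0.5,-0.0005,0,0.0235,0,0,0.5,-0.0005,0,0.0255,0,0,0.5,-0.0005,0,0.027,0,0,0.5,-0.0005,0,0.0278,0,0,0.5,-0.0005,0,0.0278,0,0,0.5]}}

```text
t: 10.98
eef_pos: [0.5268, 0.2484, 0.0407]
eef_rot: [-0.001, 1.0, -0.002, 0.0]
force: [-0.4, 1.1, -0.1]
opening: 0.544
```

```bash
python3 -c "
from h import *
snap('wrist','w7')
go((.5267,.2486,.0404,.3))
"
```

```text
now [0.5268 0.2484 0.0407] yaw -0.3 t 11.03 F [-0.1 -0.9 -0.9] op 0.544
(0.5267, 0.2486, 0.0404, 0.3) row [-0.0001, -0.0002, 0.0003] [-0.07, -0.05, -0.59] minrows 0.0 0.1
```

View pics/w7.png

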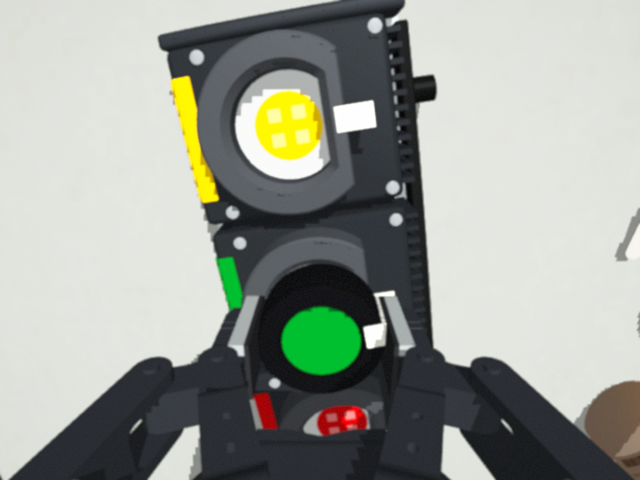

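{"api": "play_rows", "payload": {"series": [0,0,0.0005,0,0,0,0,0,0.0005,0,0,0]}}

```text
t: 11.28
eef_pos: [0.5269, 0.2485, 0.0405]
eef_rot: [-0.001, 1.0, -0.002, 0.001]
force: [-1.0, -0.7, 2.4]
opening: 0.548
```

{"api": "play_rows", "payload": {"series": [0,0,0,0,0,0,0,0,0,0,0,0,0,0,0,0,0,0,0,0,-0.01,0,0,0,0,0,-0.03,0,0,0,0,0,-0.055,0,0,0,0,0,-0.08,0,0,0], "grip": 0.82}}

```text
t: 12.15
eef_pos: [0.5274, 0.2485, 0.1229]
eef_rot: [-0.001, 1.0, -0.003, 0.001]
force: [0.4, -0.3, 1.6]
opening: 0.82
```

```bash
python3 -c "
from h import *
s=snap('wrist','w8'); 
go((.5537,-.245,.12,2.2),(.5537,-.245,.05,2.2),(.5537,-.245,.0124,2.2))
"
```

```text
now [0.5298 0.2494 0.1263] yaw -0.3 t 12.2 F [0.8 0.4 2. ] op 0.821
(0.5537, -0.245, 0.12, 2.2) row [0.0267, 0.4942, 0.0036] [-0.32, -0.44, -2.52] minrows 7.9 0.2
(0.5537, -0.245, 0.05, 2.2) row [0.0261, 0.4946, 0.0736] [-0.32, -0.44, -2.52] minrows 8.0 0.2
(0.5537, -0.245, 0.0124, 2.2) row [0.0258, 0.4949, 0.1112] [-0.32, -0.44, -2.52] minrows 8.1 0.2
```

View pics/w8.png

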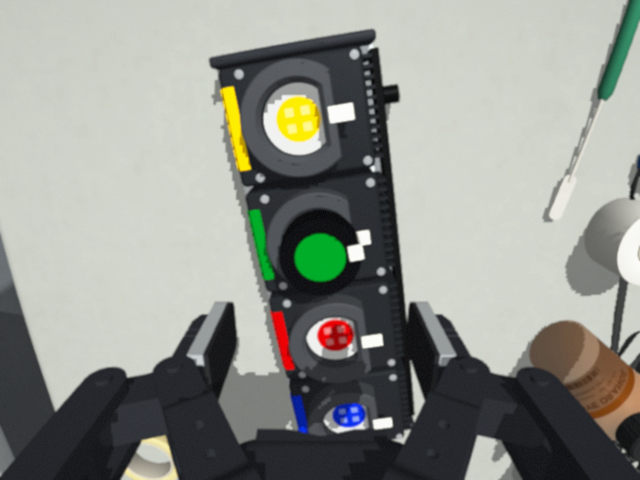

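```bash
cat > chk.py <<'E'
from meas import *
import sys
def X(s):
    v,u=np.mgrid[0:480,0:640]; q=cv2.undistortPoints(np.stack([u,v],-1).reshape(-1,1,2).astype(float),s['camera_matrix'],s['dist']).reshape(480,640,2)
    z=s['range_z']; P=np.dstack([q[...,0]*z,q[...,1]*z,z])-s['t']; return P@s['R']
def chk(f,col,u,v,mu,mv,lz=.085):
    s=dict(np.load(f+'.npz'));im=s['image'];P=X(s)
    b=blob(im,col,u,v,12);m=blob(im,'white',mu,mv,6);p=w(s,*b[0],lz-.0015);q=w(s,*m[0],lz);d=q-p
    mm=cv2.erode(masks(im)[col].astype(np.uint8),np.ones((3,3)))>0; yy,xx=np.mgrid[0:480,0:640]; mm&=np.hypot(xx-b[0][0],yy-b[0][1])<40
    A=P[mm]; c=np.linalg.lstsq(np.c_[A[:,:2]-A[:,:2].mean(0),np.ones(len(A))],A[:,2],rcond=None)[0]
    print(col,'centre',p[:2].round(4),'yaw',np.degrees(np.arctan2(d[1],d[0])).round(1),'r',np.hypot(*d[:2]).round(4),'glass z',c[2].round(4),'tilt deg',np.degrees(np.hypot(c[0],c[1])).round(1),m[1])
E
python3 -c "
from chk import *
chk('w8','green',320,258,356,253)
chk('w2','blue',329,240,349,239,.057)"
```

```text
Traceback (most recent call last):
  File "chk.py", line 8, in chk
    b=blob(im,col,u,v,12);m=blob(im,'white',mu,mv,6);p=w(s,*b[0],lz-.0015);q=w(s,*m[0],lz);d=q-p
                                                                                  ~^^^
TypeError: 'NoneType' object is not subscriptable
```

```bash
sed -i "s/m=blob(im,'white',mu,mv,6);/m=(np.array([mu,mv],float),0);/" chk.py
python3 -c "
from chk import *
chk('w8','green',320,258,356.5,253)
chk('w2','blue',329,240,349,239,.057)
a=cv2.imread('pics/w8.png')[200:290,270:400];cv2.imwrite('pics/w8c.png',cv2.resize(a,None,fx=5,fy=5,interpolation=cv2.INTER_CUBIC))"
```

```text
green centre [0.5265 0.2487] yaw 8.3 r 0.021 glass z 0.0842 tilt deg 56.5 0
blue centre [ 0.5529 -0.2448] yaw 2.9 r 0.0203 glass z 0.057 tilt deg 97.7 0
```

View pics/w8c.png

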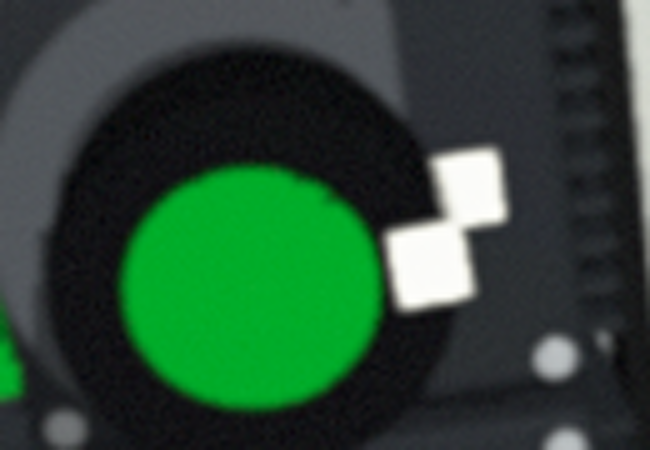

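Green is seated: yaw 8.3° against the lamp's 8.5°, and the height is right. Next is blue.

{"api": "play_rows", "payload": {"series": [0.003,0.04,0,0,0,0,0.006,0.1,0,0,0,0,0.009,0.16,0,0,0,-1,0.012,0.22,0,-0.1,-0.1,-1,0.016,0.28,0,-0.1,-0.2,-1,0.019,0.34,0,-0.2,-0.3,-2,0.022,0.395,0.002,-0.3,-0.4,-2,0.024,0.44,0.004,-0.3,-0.4,-2.5,0.025,0.475,0.015,-0.3,-0.4,-2.5,0.026,0.494,0.035,-0.3,-0.4,-2.5,0.026,0.495,0.055,-0.3,-0.4,-2.5,0.026,0.495,0.07,-0.3,-0.4,-2.5]}}

```text
t: 13.7
eef_pos: [0.5536, -0.244, 0.0526]
eef_rot: [-0.001, 1.0, 0.02, 0.0]
force: [0.2, 0.7, -0.1]
opening: 0.82
```

```bash
python3 -c "
from h import *
go((.5537,-.245,.0124,2.2))
"
```

```text
now [ 0.5536 -0.244   0.0526] yaw 2.2 t 13.7 F [ 0.2  0.7 -0.1] op 0.82
(0.5537, -0.245, 0.0124, 2.2) row [0.0001, 0.0011, 0.0402] [-0.1, -0.02, 0.04] minrows 0.6 0.0
```

{"api": "play_rows", "payload": {"series": [0,0.001,0.01,0,0,0,0,0.001,0.022,0,0,0,0,0.001,0.032,0,0,0,0,0.001,0.038,0,0,0,0,0.001,0.04,0,0,0,0,0.001,0.04,0,0,0]}}

```text
t: 14.45
eef_pos: [0.5537, -0.245, 0.0127]
eef_rot: [-0.001, 1.0, 0.019, 0.0]
force: [0.1, -0.8, 0.7]
opening: 0.819
```

{"api": "play_rows", "payload": {"series": [0,0,0,0,0,0,0,0,0,0,0,0,0,0,0,0,0,0,0,0,0,0,0,0], "grip": 0, "grip_force": 40}}

```text
t: 14.95
eef_pos: [0.5543, -0.2455, 0.0134]
eef_rot: [-0.001, 1.0, 0.019, 0.001]
force: [0.3, 0.8, 5.6]
opening: 0.546
```

```bash
python3 -c "
from h import *
go((.5537,-.245,.12,2.2),(.5497,.0984,.12,7.7),(.5497,.0984,.068,7.7))
"
```

```text
now [ 0.5543 -0.2455  0.0134] yaw 2.2 t 14.95 F [0.3 0.8 5.6] op 0.546
(0.5537, -0.245, 0.12, 2.2) row [-0.0004, -0.0006, -0.1066] [-0.06, -0.1, 0.02] minrows 1.7 0.0
(0.5497, 0.0984, 0.12, 7.7) row [0.0089, -0.3439, -0.1062] [-0.05, -0.11, -5.48] minrows 5.8 0.5
(0.5497, 0.0984, 0.068, 7.7) row [0.0088, -0.3438, -0.0542] [-0.05, -0.11, -5.48] minrows 5.6 0.5
```

{"api": "play_rows", "payload": {"series": [0,0,-0.01,0,0,0,0,0,-0.03,0,0,0,0,0,-0.06,0,0,0,0.0005,-0.015,-0.09,0,0,0,0.0015,-0.05,-0.105,0,0,-1,0.0025,-0.1,-0.106,0,0,-2,0.004,-0.155,-0.106,0,0,-3,0.0055,-0.21,-0.106,0,0,-4,0.007,-0.26,-0.106,0,0,-5,0.008,-0.305,-0.106,0,0,-5.5,0.0085,-0.332,-0.103,0,0,-5.5,0.0088,-0.343,-0.095,0,0,-5.5]}}

```text
t: 16.45
eef_pos: [0.55, 0.0997, 0.1096]
eef_rot: [-0.001, 0.998, 0.069, 0.002]
force: [-0.8, -0.9, -0.9]
opening: 0.541
```

```bash
python3 -c "
from h import *
go((.5497,.0984,.068,7.7),(.5497,.0984,.0414,7.7))
"
```

```text
now [0.55   0.0997 0.1096] yaw 7.9 t 16.45 F [-0.8 -0.9 -0.9] op 0.541
(0.5497, 0.0984, 0.068, 7.7) row [-0.0006, 0.0014, 0.0416] [-0.1, -0.21, 0.2] minrows 0.7 0.0
(0.5497, 0.0984, 0.0414, 7.7) row [-0.0007, 0.0014, 0.0682] [-0.1, -0.21, 0.2] minrows 1.1 0.0
```

{"api": "play_rows", "payload": {"series": [-0.0006,0.001,0.015,0,0,0.2,-0.0006,0.001,0.03,0,0,0.2,-0.0006,0.001,0.04,0,0,0.2,-0.0006,0.001,0.042,0,0,0.2,-0.0006,0.001,0.042,0,0,0.2]}}

```text
t: 17.08
eef_pos: [0.5499, 0.0982, 0.0676]
eef_rot: [-0.001, 0.998, 0.067, 0.002]
force: [-0.9, -0.1, 0.1]
opening: 0.549
```

```bash
python3 -c "
from h import *
snap('wrist','w9')
go((.5497,.0984,.068,7.7),(.5497,.0984,.0414,7.7))
"
```

```text
now [0.5501 0.0984 0.0679] yaw 7.7 t 17.12 F [-0.2  0.1 -0.2] op 0.545
(0.5497, 0.0984, 0.068, 7.7) row [-0.0004, -0.0, -0.0001] [-0.1, -0.24, -0.03] minrows 0.0 0.0
(0.5497, 0.0984, 0.0414, 7.7) row [-0.0005, 0.0, 0.0265] [-0.1, -0.24, -0.03] minrows 0.4 0.0
```

View pics/w9.png

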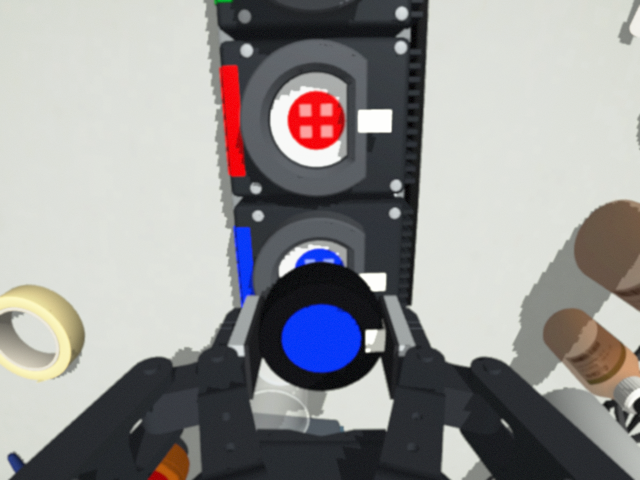

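Blue cell at (321,338) is aligned over the blue socket, with its mark in line. Inserting.

{"api": "play_rows", "payload": {"series": [-0.0005,0,0.006,0,0,0,-0.0005,0,0.011,0,0,0,-0.0005,0,0.015,0,0,0,-0.0005,0,0.0185,0,0,0,-0.0005,0,0.022,0,0,0,-0.0005,0,0.0245,0,0,0,-0.0005,0,0.026,0,0,0,-0.0005,0,0.0267,0,0,0,-0.0005,0,0.0267,0,0,0]}}

```text
t: 18.25
eef_pos: [0.5497, 0.0984, 0.0414]
eef_rot: [-0.001, 0.998, 0.067, 0.002]
force: [-1.4, 0.5, 1.7]
opening: 0.542
```

```bash
python3 -c "
from h import *
go((.5497,.0984,.0414,7.7))
"
```

```text
now [0.5497 0.0984 0.0414] yaw 7.7 t 18.25 F [-1.4  0.5  1.7] op 0.542
(0.5497, 0.0984, 0.0414, 7.7) row [0.0, 0.0, 0.0] [-0.11, -0.24, -0.03] minrows 0.0 0.0
```

{"api": "play_rows", "payload": {"series": [0,0,0,0,0,0,0,0,0,0,0,0,0,0,0,0,0,0,0,0,-0.01,0,0,0,0,0,-0.03,0,0,0,0,0,-0.055,0,0,0,0,0,-0.08,0,0,0], "grip": 0.82}}

```text
t: 19.12
eef_pos: [0.5495, 0.0981, 0.1228]
eef_rot: [-0.001, 0.998, 0.067, 0.002]
force: [0.4, 0.7, -0.1]
opening: 0.816
```

```bash
python3 -c "
from h import *
s=snap('wrist','w10'); 
go((.5505,-.0937,.12,-9.1),(.5505,-.0937,.0128,-9.1))
a=s['image'][200:320,250:420];cv2.imwrite('pics/w10c.png',cv2.resize(a,None,fx=4,fy=4,interpolation=cv2.INTER_CUBIC))
"
```

```text
now [0.552  0.0983 0.1261] yaw 7.6 t 19.18 F [1.5 0.5 2.2] op 0.819
(0.5505, -0.0937, 0.12, -9.1) row [-0.027, 0.1901, 0.0052] [-0.27, -0.58, 16.73] minrows 3.1 1.6
(0.5505, -0.0937, 0.0128, -9.1) row [-0.0282, 0.1905, 0.1124] [-0.27, -0.58, 16.73] minrows 3.6 1.6
```

View pics/w10c.png

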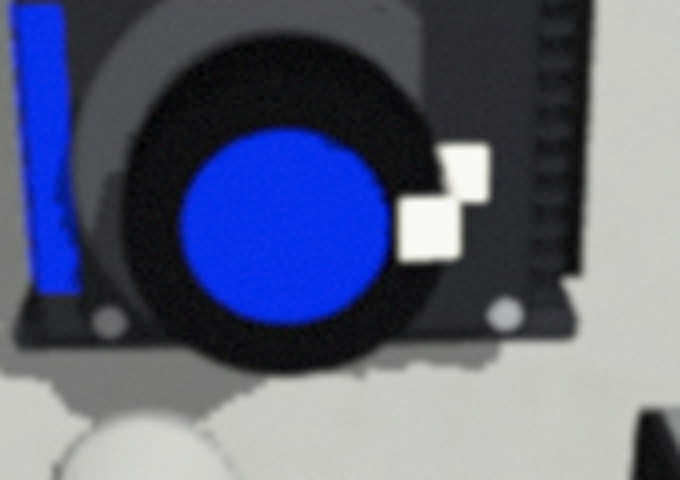

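Blue looks seated the same way as green. I'll check the numbers later. Next is red.

{"api": "play_rows", "payload": {"series": [-0.006,0.03,0,0,0,4,-0.013,0.08,0.002,-0.1,-0.1,8,-0.02,0.13,0.005,-0.2,-0.3,12,-0.026,0.172,0.012,-0.2,-0.5,15,-0.028,0.19,0.03,-0.3,-0.6,16.7,-0.028,0.1905,0.052,-0.3,-0.6,16.7,-0.028,0.1905,0.072,-0.3,-0.6,16.7,-0.028,0.1905,0.09,-0.3,-0.6,16.7,-0.028,0.1905,0.103,-0.3,-0.6,16.7,-0.028,0.1905,0.11,-0.3,-0.6,16.7,-0.028,0.1905,0.1124,-0.3,-0.6,16.7,-0.028,0.1905,0.1124,-0.3,-0.6,16.7]}}

```text
t: 20.68
eef_pos: [0.5511, -0.0937, 0.0131]
eef_rot: [0.0, 0.997, -0.079, 0.0]
force: [-0.6, 0.4, 0.3]
opening: 0.821
```

{"api": "play_rows", "payload": {"series": [0,0,0,0,0,0,0,0,0,0,0,0,0,0,0,0,0,0,0,0,0,0,0,0], "grip": 0, "grip_force": 40}}

```text
t: 21.18
eef_pos: [0.5516, -0.0937, 0.0139]
eef_rot: [0.0, 0.997, -0.079, 0.001]
force: [-1.2, 0.3, 5.5]
opening: 0.547
```

```bash
python3 -c "
from h import *
from chk import chk
chk('w10','blue',320,256,357.5,257)
go((.5505,-.0937,.12,-9.1),(.538,.1733,.12,18.9),(.538,.1733,.068,18.9))
"
```

```text
blue centre [0.5491 0.099 ] yaw 7.8 r 0.0209 glass z 0.0836 tilt deg 30.6 0
now [ 0.5516 -0.0937  0.0139] yaw -9.1 t 21.18 F [-1.2  0.3  5.5] op 0.547
(0.5505, -0.0937, 0.12, -9.1) row [-0.0009, 0.0001, -0.1061] [-0.0, -0.08, 0.04] minrows 1.7 0.0
(0.538, 0.1733, 0.12, 18.9) row [-0.0553, -0.2616, -0.1061] [0.02, -0.08, -27.96] minrows 4.6 2.6
(0.538, 0.1733, 0.068, 18.9) row [-0.0554, -0.2616, -0.0541] [0.02, -0.08, -27.96] minrows 4.4 2.6
```

{"api": "play_rows", "payload": {"series": [0,0,-0.01,0,0,0,0,0,-0.03,0,0,0,0,0,-0.06,0,0,0,-0.003,-0.015,-0.09,0,0,-2,-0.011,-0.05,-0.105,0,0,-6,-0.021,-0.1,-0.106,0,0,-11,-0.033,-0.155,-0.106,0,0,-17,-0.043,-0.205,-0.106,0,0,-22,-0.052,-0.245,-0.104,0,0,-26,-0.0553,-0.261,-0.095,0,0,-28,-0.0553,-0.2616,-0.075,0,0,-28,-0.0553,-0.2616,-0.057,0,0,-28]}}

```text
t: 22.68
eef_pos: [0.5382, 0.172, 0.0704]
eef_rot: [0.001, 0.986, 0.164, 0.001]
force: [0.4, 0.3, -0.2]
opening: 0.546
```

{"api": "play_rows", "payload": {"series": [0,0,0,0,0,0]}}

```text
t: 22.8
eef_pos: [0.5371, 0.1702, 0.069]
eef_rot: [0.001, 0.987, 0.163, -0.001]
force: [0.5, -0.5, -1.1]
opening: 0.547
```

```bash
python3 -c "
from h import *
snap('wrist','w11')
go((.538,.1733,.068,18.9),(.538,.1733,.0419,18.9))
"
```

```text
now [0.538  0.1702 0.0699] yaw 18.7 t 22.85 F [ 0.3 -0.3 -1.2] op 0.547
(0.538, 0.1733, 0.068, 18.9) row [0.001, -0.0029, 0.0019] [0.15, 0.01, -0.17] minrows 0.1 0.0
(0.538, 0.1733, 0.0419, 18.9) row [0.001, -0.003, 0.028] [0.15, 0.01, -0.17] minrows 0.5 0.0
```

View pics/w11.png

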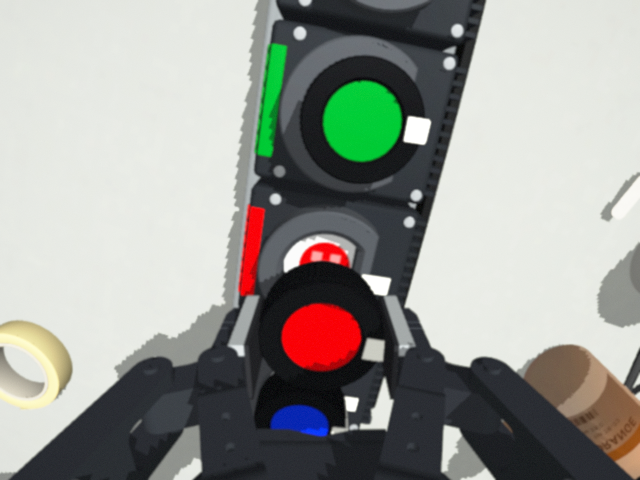

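Red is over its socket. The green cell's mark meets its lamp mark. Correcting 3 mm along −y (tool) first, then inserting.

{"api": "play_rows", "payload": {"series": [0.001,-0.0015,0,0,0,-0.1,0.001,-0.003,0.002,0,0,-0.2,0.001,-0.003,0.007,0.1,0,-0.2,0.001,-0.003,0.012,0.1,0,-0.2,0.001,-0.003,0.016,0.1,0,-0.2,0.001,-0.003,0.02,0.1,0,-0.2,0.001,-0.003,0.0235,0.1,0,-0.2,0.001,-0.003,0.026,0.1,0,-0.2,0.001,-0.003,0.0275,0.1,0,-0.2,0.001,-0.003,0.0281,0.1,0,-0.2,0.001,-0.003,0.0281,0.1,0,-0.2]}}

```text
t: 24.22
eef_pos: [0.538, 0.1733, 0.042]
eef_rot: [0.0, 0.986, 0.164, -0.0]
force: [-0.7, -0.8, 2.0]
opening: 0.545
```

```bash
python3 -c "
from h import *
go((.538,.1733,.0419,18.9))
"
```

```text
now [0.538  0.1733 0.042 ] yaw 18.9 t 24.23 F [-0.7 -0.8  2. ] op 0.545
(0.538, 0.1733, 0.0419, 18.9) row [0.0, -0.0, 0.0001] [0.05, 0.02, 0.03] minrows 0.0 0.0
```

{"api": "play_rows", "payload": {"series": [0,0,0,0,0,0,0,0,0,0,0,0,0,0,0,0,0,0,0,0,-0.01,0,0,0,0,0,-0.03,0,0,0,0,0,-0.055,0,0,0,0,0,-0.075,0,0,0,0,0,-0.08,0,0,0], "grip": 0.82}}

```text
t: 25.22
eef_pos: [0.5392, 0.1736, 0.1239]
eef_rot: [-0.0, 0.986, 0.164, 0.002]
force: [-0.5, -0.1, -0.1]
opening: 0.822
```

```bash
python3 -c "
from h import *
s=snap('wrist','w12'); 
go((.552,-.1694,.12,-14.6),(.552,-.1694,.0132,-14.6))
"
```

```text
now [0.5389 0.1736 0.1235] yaw 18.9 t 25.27 F [ 0.8 -0.7  0. ] op 0.822
(0.552, -0.1694, 0.12, -14.6) row [-0.0988, 0.3287, 0.0034] [-0.02, -0.14, 33.52] minrows 5.5 3.1
(0.552, -0.1694, 0.0132, -14.6) row [-0.0991, 0.3287, 0.1102] [-0.02, -0.14, 33.52] minrows 5.8 3.1
```

View pics/w12.png

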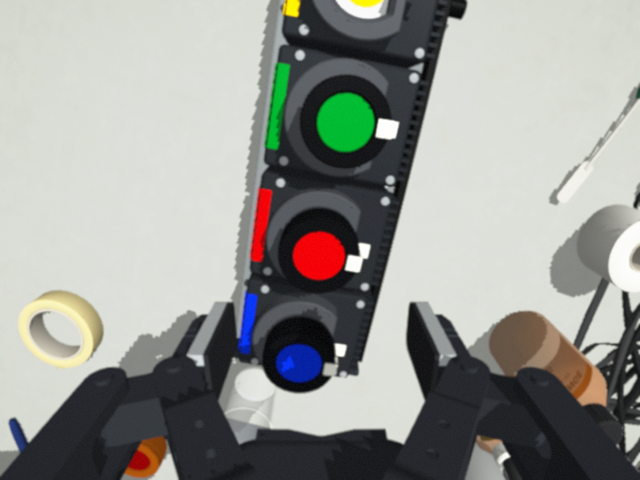

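Red is in, mark (354,263) beside the lamp mark (363,250). Next is yellow.

{"api": "play_rows", "payload": {"series": [-0.01,0.035,0,0,0,4,-0.026,0.085,0,0,0,9,-0.042,0.14,0,0,0,15,-0.058,0.195,0.001,0,0,20,-0.074,0.245,0.003,0,0,26,-0.087,0.29,0.006,0,0,31,-0.096,0.32,0.016,0,0,33.5,-0.099,0.3287,0.035,0,0,33.5,-0.099,0.3287,0.055,0,0,33.5,-0.099,0.3287,0.07,0,0,33.5,-0.099,0.3287,0.07,0,0,33.5]}}

```text
t: 26.65
eef_pos: [0.5509, -0.1673, 0.0515]
eef_rot: [-0.001, 0.992, -0.126, -0.001]
force: [1.0, 0.4, 1.7]
opening: 0.821
```

```bash
python3 -c "
from h import *
from chk import chk
chk('w12','red',319,256,354.5,263)
go((.552,-.1694,.0132,-14.6))
"
```

```text
red centre [0.5372 0.174 ] yaw 7.6 r 0.0211 glass z 0.0838 tilt deg 41.4 0
now [ 0.5509 -0.1673  0.0515] yaw -14.4 t 26.65 F [1.  0.4 1.7] op 0.821
(0.552, -0.1694, 0.0132, -14.6) row [0.0016, 0.0018, 0.0383] [-0.09, 0.09, 0.16] minrows 0.6 0.0
```

{"api": "play_rows", "payload": {"series": [0.0015,0.0018,0.006,0,0,0.2,0.0016,0.0018,0.018,0,0,0.2,0.0016,0.0018,0.029,0,0,0.2,0.0016,0.0018,0.036,0,0,0.2,0.0016,0.0018,0.0383,0,0,0.2,0.0016,0.0018,0.0383,0,0,0.2]}}

```text
t: 27.4
eef_pos: [0.552, -0.1695, 0.0132]
eef_rot: [-0.001, 0.992, -0.128, -0.001]
force: [0.6, 0.7, -0.1]
opening: 0.817
```

{"api": "play_rows", "payload": {"series": [0,0,0,0,0,0,0,0,0,0,0,0,0,0,0,0,0,0,0,0,0,0,0,0], "grip": 0, "grip_force": 40}}

```text
t: 27.9
eef_pos: [0.5525, -0.1698, 0.0138]
eef_rot: [-0.001, 0.992, -0.128, -0.0]
force: [-0.4, 0.1, 5.2]
opening: 0.547
```

```bash
python3 -c "
from h import *
go((.552,-.1694,.12,-14.6),(.515,.3236,.12,24.4),(.515,.3236,.069,24.4))
"
```

```text
now [ 0.5525 -0.1698  0.0138] yaw -14.7 t 27.9 F [-0.4  0.1  5.2] op 0.547
(0.552, -0.1694, 0.12, -14.6) row [-0.0006, -0.0004, -0.1062] [-0.09, 0.03, -0.06] minrows 1.7 0.0
(0.515, 0.3236, 0.12, 24.4) row [-0.1612, -0.468, -0.1054] [-0.09, -0.0, -39.06] minrows 8.1 3.7
(0.515, 0.3236, 0.069, 24.4) row [-0.1612, -0.4679, -0.0544] [-0.09, -0.0, -39.06] minrows 8.0 3.7
```

{"api": "play_rows", "payload": {"series": [0,0,-0.01,0,0,0,0,0,-0.03,0,0,0,0,0,-0.06,0,0,0,-0.005,-0.014,-0.09,0,0,-1,-0.014,-0.04,-0.105,0,0,-3,-0.031,-0.09,-0.106,0,0,-7,-0.048,-0.14,-0.106,0,0,-12,-0.065,-0.19,-0.106,0,0,-16,-0.083,-0.24,-0.106,0,0,-20,-0.1,-0.29,-0.106,0,0,-24,-0.117,-0.34,-0.106,0,0,-28,-0.133,-0.385,-0.106,0,0,-32]}}

```text
t: 29.4
eef_pos: [0.5211, 0.2383, 0.1217]
eef_rot: [-0.001, 0.988, 0.152, 0.001]
force: [0.3, -0.9, -1.2]
opening: 0.545
```

```bash
python3 -c "
from h import *
go((.515,.3236,.12,24.4),(.515,.3236,.069,24.4))
"
```

```text
now [0.5211 0.2383 0.1217] yaw 17.5 t 29.4 F [ 0.3 -0.9 -1.2] op 0.545
(0.515, 0.3236, 0.12, 24.4) row [0.0198, -0.0832, 0.0019] [-0.1, -0.11, -6.89] minrows 1.4 0.6
(0.515, 0.3236, 0.069, 24.4) row [0.0197, -0.0831, 0.0529] [-0.1, -0.11, -6.89] minrows 1.6 0.6
```

{"api": "play_rows", "payload": {"series": [0.009,-0.04,0,0,0,-3,0.016,-0.068,0.002,0,0,-6,0.0195,-0.082,0.008,0,0,-6.9,0.0197,-0.083,0.022,0,0,-6.9,0.0197,-0.083,0.038,0,0,-6.9,0.0197,-0.083,0.049,0,0,-6.9,0.0197,-0.083,0.053,0,0,-6.9,0.0197,-0.083,0.053,0,0,-6.9,0.0197,-0.083,0.053,0,0,-6.9]}}

```text
t: 30.52
eef_pos: [0.5155, 0.3235, 0.0694]
eef_rot: [-0.001, 0.977, 0.211, 0.001]
force: [-0.4, 0.0, -0.3]
opening: 0.55
```

```bash
python3 -c "
from h import *
snap('wrist','w13')
go((.515,.3236,.069,24.4),(.515,.3236,.0418,24.4))
"
```

```text
now [0.5155 0.3236 0.0695] yaw 24.4 t 30.57 F [-0.1 -0.1 -0.3] op 0.545
(0.515, 0.3236, 0.069, 24.4) row [-0.0004, -0.0002, 0.0005] [-0.11, -0.18, 0.01] minrows 0.0 0.0
(0.515, 0.3236, 0.0418, 24.4) row [-0.0005, -0.0001, 0.0277] [-0.11, -0.18, 0.01] minrows 0.4 0.0
```

View pics/w13.png

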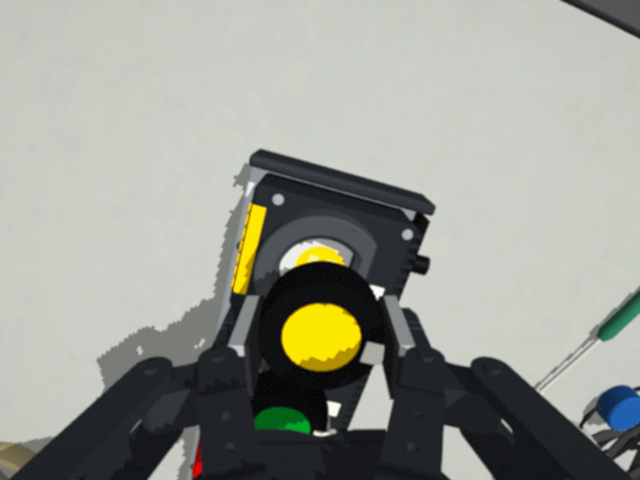

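The yellow cell at (321,337) is over the yellow socket. Inserting.

{"api": "play_rows", "payload": {"series": [-0.0005,0,0.006,0,0,0,-0.0005,0,0.011,0,0,0,-0.0005,0,0.015,0,0,0,-0.0005,0,0.019,0,0,0,-0.0005,0,0.0225,0,0,0,-0.0005,0,0.0255,0,0,0,-0.0005,0,0.027,0,0,0,-0.0005,0,0.0278,0,0,0,-0.0005,0,0.0278,0,0,0]}}

```text
t: 31.7
eef_pos: [0.5151, 0.3235, 0.0418]
eef_rot: [-0.001, 0.977, 0.211, 0.001]
force: [-0.8, -0.8, -0.0]
opening: 0.547
```

```bash
python3 -c "
from h import *
go((.515,.3236,.0418,24.4))
"
```

```text
now [0.5151 0.3235 0.0418] yaw 24.4 t 31.7 F [-0.8 -0.8 -0. ] op 0.547
(0.515, 0.3236, 0.0418, 24.4) row [-0.0, -0.0001, 0.0] [-0.12, -0.18, -0.0] minrows 0.0 0.0
```

{"api": "play_rows", "payload": {"series": [0,0,0.0005,0,0,0,0,0,0.0007,0,0,0]}}

```text
t: 31.95
eef_pos: [0.5151, 0.3236, 0.0418]
eef_rot: [-0.002, 0.977, 0.211, 0.001]
force: [-2.4, -1.7, 6.0]
opening: 0.546
```

{"api": "play_rows", "payload": {"series": [0,0,0,0,0,0,0,0,0,0,0,0,0,0,0,0,0,0,0,0,-0.01,0,0,0,0,0,-0.03,0,0,0,0,0,-0.055,0,0,0,0,0,-0.075,0,0,0,0,0,-0.08,0,0,0], "grip": 0.82}}

```text
t: 32.95
eef_pos: [0.5161, 0.3239, 0.1242]
eef_rot: [-0.002, 0.977, 0.211, 0.003]
force: [-0.5, -0.2, -0.3]
opening: 0.819
```

```bash
python3 -c "
from h import *
s=snap('wrist','w14'); 
go((.53,.124,.25,8))
"
```

```text
now [0.5157 0.3238 0.1237] yaw 24.4 t 33.0 F [-0.6  1.1 -0.3] op 0.822
(0.53, 0.124, 0.25, 8) row [-0.0688, 0.1874, -0.1274] [-0.24, -0.3, 16.39] minrows 3.8 1.5
```

View pics/w14.png

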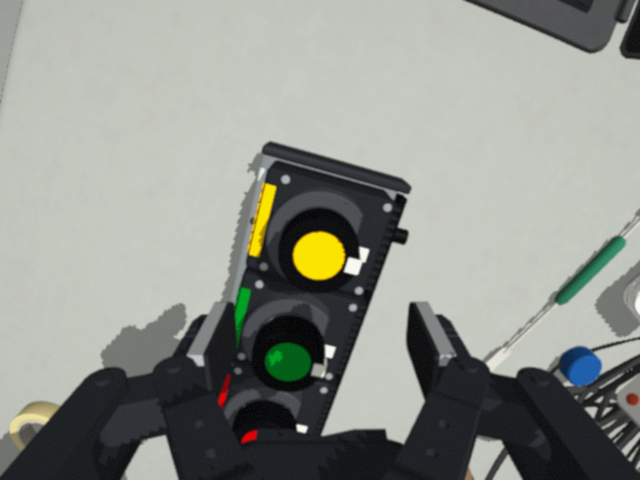

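{"api": "play_rows", "payload": {"series": [-0.005,0.012,-0.03,0,0,1,-0.015,0.04,-0.06,0,0,4,-0.03,0.08,-0.09,0,0,8,-0.045,0.12,-0.115,0,0,12,-0.055,0.15,-0.127,-0.2,-0.3,15,-0.06,0.165,-0.127,-0.2,-0.3,16.4,-0.06,0.165,-0.127,-0.2,-0.3,16.4,-0.06,0.165,-0.127,-0.2,-0.3,16.4]}}

```text
t: 34.0
eef_pos: [0.5279, 0.15, 0.2485]
eef_rot: [-0.0, 0.997, 0.071, -0.001]
force: [-0.1, 0.1, 1.1]
opening: 0.819
```

```bash
python3 - <<'E'
from chk import *
s=snap('wrist','w15'); t=snap('top','t15'); c=snap('scene','s15')
P=X(s)
for col in('yellow','green','red','blue'):
    m=masks(s['image'])[col].astype(np.uint8);n,l,st,ce=cv2.connectedComponentsWithStats(m)
    k=[i for i in range(1,n) if st[i,4]>100]
    for i in k:
        A=P[cv2.erode((l==i).astype(np.uint8),np.ones((5,5)))>0]
        if len(A)<20: continue
        md=np.median(A,0); A=A[np.abs(A[:,2]-md[2])<.006]
        f=np.linalg.lstsq(np.c_[A[:,:2]-md[:2],np.ones(len(A))],A[:,2],rcond=None)[0]
        print(col,ce[i].round(0),st[i,4],md.round(4),'tilt',np.degrees(f[:2]).round(1))
cv2.imwrite('pics/s15c.png',cv2.resize(c['image'][160:300,170:350],None,fx=4,fy=4,interpolation=cv2.INTER_CUBIC))
go((.5,.1,.3,8))
E
```

```text
yellow [290.  14.] 227 [0.4776 0.3024 0.0487] tilt [5.  0.9]
yellow [337.   2.] 113 [0.5164 0.3114 0.0834] tilt [ -0.  -15.5]
green [292.  88.] 479 [0.4871 0.246  0.0489] tilt [-1.5  0.2]
green [337.  87.] 1118 [0.5263 0.2483 0.0832] tilt [-0.3  0.3]
red [295. 171.] 461 [0.4989 0.1702 0.0488] tilt [3.5 0.6]
red [336. 179.] 981 [0.5371 0.1736 0.0832] tilt [-0.   0.2]
red [231. 379.] 190 [ 0.4516 -0.0972  0.0343] tilt [2.3 1.6]
red [471. 471.] 157 [ 0.7242 -0.1053  0.1304] tilt [-30.3 -57.4]
blue [297. 245.] 408 [0.5106 0.097  0.049 ] tilt [2.1 0.3]
blue [336. 260.] 811 [0.5489 0.0987 0.0832] tilt [0.2 0.4]
now [0.5283 0.1496 0.249 ] yaw 8.1 t 34.15 F [-0.1 -0.5  0. ] op 0.825
(0.5, 0.1, 0.3, 8) row [-0.0351, 0.045, -0.0509] [-0.02, 0.07, 0.14] minrows 1.2 0.0
```

View pics/s15c.png

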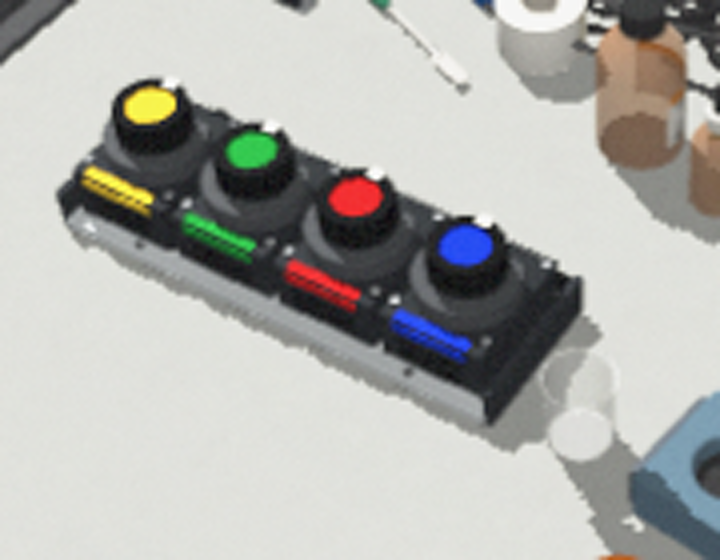

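View pics/w15.png

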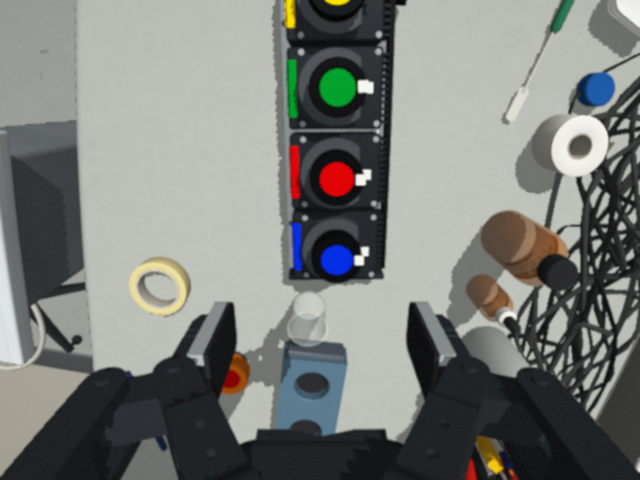

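View pics/t15.png

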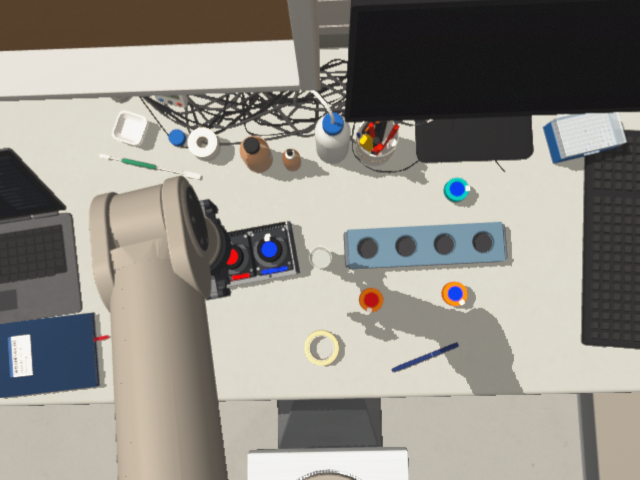

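All four cells sit at one height (glass z 0.083) and level. The beaker is unmoved at (321,258) and the block is empty. Yellow is clipped in this view, so I'll check it in the previous picture and then hand in.

```bash
python3 - <<'E'
from chk import *
chk('w14','yellow',319,256,353,266)
s=dict(np.load('w14.npz'));P=X(s);m=masks(s['image'])['yellow'].astype(np.uint8);n,l,st,ce=cv2.connectedComponentsWithStats(m)
i=min(range(1,n),key=lambda i:np.hypot(*(ce[i]-[319,256])))
A=P[cv2.erode((l==i).astype(np.uint8),np.ones((5,5)))>0];md=np.median(A,0);A=A[np.abs(A[:,2]-md[2])<.006]
f=np.linalg.lstsq(np.c_[A[:,:2]-md[:2],np.ones(len(A))],A[:,2],rcond=None)[0];print(md.round(4),np.degrees(f[:2]).round(1))
ok=abs(md[2]-.0836)<.0015
if ok: print(env.close_job())
E
```

```text
yellow centre [0.5142 0.3242] yaw 7.4 r 0.0208 glass z 0.0842 tilt deg 59.2 0
[0.5141 0.3241 0.0832] [-0.1  0. ]
the job is handed in; nothing more can be done
None
```

All four cells are in the sockets of their own colour, and I handed the job in at about 34 s with the gripper open and well clear.

**Last checks**
- **Seating:** the glass tops of all four read z = 83 mm, which is fully home, and level within about 0.5°.
- **Marks:** the cells are turned 7.4–8.3°, against about 8–8.5° for the lamps, so the white marks meet.
- **Surroundings:** the beaker looks unmoved (it is at the same pixel in the overhead view), the block is empty, and the orange and turquoise cells were never touched.
- **Forces:** wrist force readings, checked at the end of each move, stayed at about 6 N or less.

**What disagreed**
- **Fingertip position:** the real fingertips sit about 24 mm behind the reported TCP when shut, so my first grip on green closed on air above the ring without touching it. I measured the offset from depth and used it for every grasp.
- **Camera positions:** the top and wrist cameras differed by up to about 2 mm, so I used the average.
- **Tilt figures:** the first script I used for tilt gave nonsense values (30–98°). I ignored these in favour of a second fit, which gave the level reading above. For yellow, the final view clipped the cell, so its level and height come from the picture just before.

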